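# Stack the drying trays and set the fan to speed 4

## Task

Washed bike parts are to be dried on the fan dryer: lift the loose tray off the bench and set it down gently, squarely on top of the tray on the dryer, turned so that its orange end is over the other tray's grey end, so that it stands stacked on the rim instead of nesting down inside. Then turn the fan dial clockwise, counting the clicks, to speed 4 (the fourth click after off, which is the red dot) and let go. Leave the oil bottle, the grease jar and the wrench where they are.

Things in the scene. Friction and masses are not known exactly. Their poses are not given: they have to be found in the camera images.
- tray: Loose grey tray with one orange end wall, about 300 g, 212 mm long (x) by 170 mm wide (y) over the rim, 60 mm high; 3 mm walls taper in 12 mm a side to the floor (3 mm thick). Origin: centre of its underside; +x points to the orange end, z up. A few flat sprockets, up to 7 mm above the underside, are fixed in its corners. It starts on the bench, its yaw varying widely.
- tray_grip (a point): On the loose tray's black central divider, 30 mm above the tray's underside; axes as the tray. The divider is an upright wall along the tray's x, 100 mm long, 10 mm thick, its top 40 mm above the underside (20 mm below the rim), to be pinched across y from above. At mid-length 50 mm is free on each side of it; the tray's floor lies 27 mm below this point.
- tray_orange_end (a point): Loose tray's orange end: 100 mm from its origin along +x, at underside height. Each long side of a tray has two feet (22 mm long, 20 mm high, out to y = +-83 mm) at x = 60 and -20 mm, each under a 32 mm wide notch in the rim. Orange end over orange end, the feet drop into the notches and it nests; turned half round, they stand on the rim flange (y 72 to 85 mm) and it stacks.
- dryer: The fixed dryer: blue fan box 215 x 180 x 70 mm, on it a clipped-on tray like the loose one (underside 70 mm, rim 130 mm above the bench, orange end to +x), and beside it a grey pod 125 x 125 mm, 50 mm high, centred 215 mm to -y, with the dial. Origin: centre of the fan box's underside, on the bench; z up. Position and yaw (within 0.2 rad of the world's) vary.
- seat (a point): Centre of the rim of the tray on the dryer, 130 mm above the bench, axes as the dryer: the loose tray's origin comes here when it is stacked, with its x axis opposite to this x axis. Nested it would lie 20 mm lower.
- dryer_orange_end (a point): Orange end of the tray on the dryer: 100 mm from seat along the dryer's +x, at rim height.
- dial (a joint): Fan dial angle, rad: 0 = off (pointer at the red dot), growing clockwise seen from above. Detents every 30 degrees (0.524 rad): off, then speeds 1 to 6 at the white dots; speed 4 is 2.094. Stops at 0 and 3.142. Passing a click takes about 0.08 N m; let go, it snaps into the nearest detent. It starts at off, 1 or 2.
- dial_grip (a point): On the dial's vertical axis, 80 mm above the bench, the height to grip its white bar: 42 mm long along this point's x, 14 mm thick along y, 60 to 92 mm above the bench, over a disc 44 mm in diameter, top at 62 mm. A black line on the bar points along this point's -x to the dots, 40 mm from the axis. At off it points along the dryer's -x; the point turns with the dial.
- oil_bottle: Bystander: upright green bottle, 52 mm diameter, 120 mm high; origin at the centre of its underside.
- grease_jar: Bystander: white jar with red cap, 66 mm diameter, 70 mm high; origin at the centre of its underside.
- wrench: Bystander: steel wrench 170 mm long lying on the bench left of the dryer, along its x; origin at its middle, underneath.

How it is judged:
By the outcome, as a careful person would: the job done as asked, in the order asked, and still so for the second after the job is handed in, with the robot touching nothing.
It also fails if it takes over 72 s, if anything falls off the work surface, if the arm or the gripper's body presses on something with over 40 N, if the wrist force passes 120 N, or if a joint passes its speed limit or range.

## Robot

A 6-joint arm with a two-finger parallel gripper is mounted at the origin on the work surface. World frame = base frame: x ahead of the robot, y to its left, z up, the work surface at z = 0. Lengths are in m, angles in degrees, forces in N, time in s.
With the tool pointing down it reaches from about 0.4 to 0.825 m from the base axis. Payload 7 kg.
Tool frame: the origin (TCP) lies on the centre line of the jaws, within the pads' length; the fingertips stand 11 mm ahead of it and the grasp point (between the pads) lies 8 mm behind it; z points along the fingers, y is the line along which they close (so a half turn about z gives the same grasp; the last joint's range is limited). The gripper opens to 88 mm and grips with 3 to 60 N. Pads are 19 mm wide; open, the fingers measure 130 mm over their backs; the gripper's body (78 mm by 193 mm) begins 47 mm behind the grasp point.
Start: joints at [90.991, 20.546, 0.682, 0, -70.136, -16.507], TCP at [0.181, 0.65, 0.238] pointing down, gripper open.
Joint ranges: [-176.03, 176.03], [-82.01, 121.73], [-58.28, 71.71], [-173.87, 95.51], [-174.79, -0.11], [-173.66, 173.66]. Speed limits (degrees/s): [136.94, 136.94, 172.46, 180, 180, 180].

## Interface

Orientations are given as [roll, pitch, yaw] about the fixed x, y, z axes, in that order (R = Rz(yaw) Ry(pitch) Rx(roll)).
In Python, from plant import r, capture, camera_model, job gives the robot as it stands.
- The arm moves only by the tool drive_tool, never from a script. Its argument "increments" is a list that holds one entry, the list of rows, each a list of 5 numbers: the gripper's target within -1 to 1 (fully open at 1, half-way at 0, shut at -1), then the shift along the tool's x, y, z scaled (see below), then the turn about the tool's z scaled (see below). In form: [[[gripper, tx, ty, tz, roll], ...]]. A call has 1 to 5 rows; each row is the pose to reach, as a shift and turn from the pose commanded when the call began, along the tool's axes at that moment, turning the shorter way round; what a row does not reach only later rows make up. The controller multiplies each number of a shift by 120 mm and each number of a turn by 360 degrees. A row lasts 1/8 s, in which the tool goes at most 62.5 mm and 10.7 degrees, less where a joint would pass 70% of its speed; a pose out of reach is approached as far as the arm can. A call with a number of a shift or a turn outside -1 to 1 is refused whole. A call with a gripper value outside its range is refused whole. The fingers move at their own pace and stop on an object; "squeeze" is the grip in N (left out, the last holds). Time passes only in rows, so rows that repeat a pose let the fingers close. It gives the time, the measured TCP pose, the force, the opening and the grip force at its end, in the units of the state.
- r.get_state(): the state, without advancing time (a new reading comes with each control period).
- capture(name): name is "side" or "top" or "wrist"; returns the picture (384x512x3 uint8, red, green, blue); there is no depth.
- camera_model(name): a dict with "camera_matrix" (3x3 intrinsics, pixels), "rvec" (rotation vector, rad) and "tvec" (3), from world to camera coordinates, as OpenCV has them. Camera axes: x right, y down, z forward; pixel columns grow to the right and rows downward; lengths in m; the calibration is good to about 2 mm. A picture is of the moment at which its call begins: read the wrist's pose just before it. camera_model takes no time and is no camera call; for the wrist camera it gives the pose at the moment of the call.
- job.close_job(): hands the job in; it is judged then, once.
The state is a dict: "time_s": time; "joints": joint angles; "qd": joint speeds; "joint_torque": joint torques, N m; "tcp_pos": TCP position; "eef_rot": TCP orientation; "contact_force": force on the tool from outside, world axes, zero at the start; "moment": the same for the moment, N m; "gripper_width": finger opening in m; "gripper_force": force on a finger pad.
Only numpy, scipy, OpenCV 4.12 (cv2) and the standard library are available. Lean on these libraries where they do the work, as an engineer would, in place of code of your own. Each camera call takes 0.05 s, during which the arm holds its last target. There are 200 camera calls.

## Working session

There is one attempt and no reset: what is moved stays moved. The work goes in short steps, Python scripts to look and compute and a tool call to move; the robot and the scene stay as the last step left them, time stands still between calls to the robot, and variables do not carry over. Pictures are saved under pics/ and viewed, at most 11 in all, crops included, and the job is handed in when it is done.

Besides the shell and the picture viewer there is one more tool, called after "Request:" as a command line: name --argument value ..., lists and objects as JSON in quotes. drive_tool: Moves the arm, as the interface text tells. Its arguments: {"type":"object","properties":{"increments":{"type":"array"},"squeeze":{"type":"number"}},"required":["increments"]}

```bash
mkdir -p pics; ls
python3 - <<'E'
from plant import r,capture,camera_model
import cv2,numpy as np
a=capture("top");b=capture("side")
cv2.imwrite("pics/a.png",cv2.cvtColor(a,cv2.COLOR_RGB2BGR));cv2.imwrite("pics/b.png",cv2.cvtColor(b,cv2.COLOR_RGB2BGR))
for n in("top","side","wrist"):print(n,camera_model(n))
print(r.get_state())
E
```

```text
pics
top {'camera_matrix': array([[354.7885647 ,   0.        , 258.92546739],
       [  0.        , 354.7885647 , 190.74701866],
       [  0.        ,   0.        ,   1.        ]]), 'rvec': array([ 2.17262055, -2.17446313,  0.14575208]), 'tvec': array([-0.0144436 ,  0.61596612,  1.0418248 ])}
side {'camera_matrix': array([[415.30638758,   0.        , 258.84156551],
       [  0.        , 415.30638758, 192.06347924],
       [  0.        ,   0.        ,   1.        ]]), 'rvec': array([ 0.77819278, -2.68933877,  0.94122163]), 'tvec': array([0.49601025, 0.30208185, 1.11493563])}
wrist {'camera_matrix': array([[288.21595066,   0.        , 251.51793267],
       [  0.        , 288.21595066, 189.99272398],
       [  0.        ,   0.        ,   1.        ]]), 'rvec': array([-1.7916249 ,  2.35440546,  0.32162605]), 'tvec': array([ 0.67368576, -0.03206387,  0.38973484])}
{'time_s': 0.1, 'joints': array([ 9.09905952e+01,  2.05874780e+01,  6.38235834e-01, -1.78212117e-02,
       -7.01350465e+01, -1.65064860e+01]), 'qd': array([-0.06807626,  0.03176368,  0.10629752,  0.12207664,  0.05240545,
       -0.02459455]), 'joint_torque': array([-1.66451970e-03, -5.84162486e+01,  2.93748307e+01,  7.01539770e+00,
        1.01706258e-02, -5.62439550e-05]), 'tcp_pos': array([0.18048249, 0.64998372, 0.23670845]), 'eef_rot': array([ 1.79914425e+02, -7.88721007e-03, -1.55219530e+01]), 'contact_force': array([ 0.35881376, -0.78547792, -0.24017991]), 'moment': array([-0.02917053,  0.03410352,  0.00423005]), 'gripper_force': 0.0, 'gripper_width': 0.0877071661877945}
```

View pics/a.png

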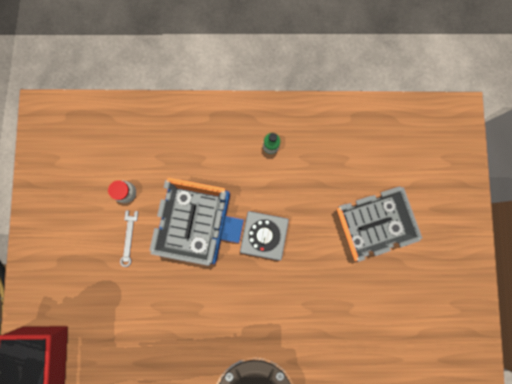

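View pics/b.png

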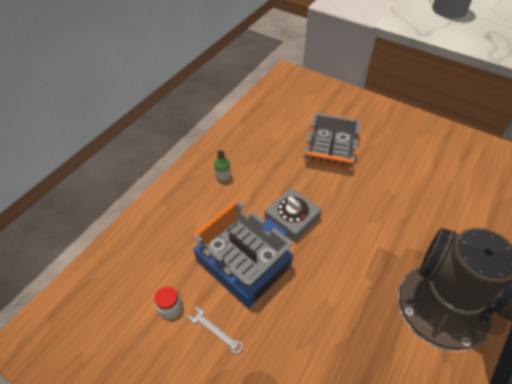

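```bash
cat > h.py <<'E'
import numpy as np,cv2
from plant import r,capture,camera_model
def ray(m,px,z):
    R=cv2.Rodrigues(m["rvec"])[0];c=-R.T@m["tvec"]
    u=cv2.undistortPoints(np.float64(px).reshape(-1,1,2),m["camera_matrix"],None).reshape(-1,2)
    d=np.c_[u,np.ones(len(u))]@R
    return c+d*((z-c[2])/d[:,2])[:,None]
def proj(m,P): return cv2.projectPoints(np.float64(P).reshape(-1,3),m["rvec"],m["tvec"],m["camera_matrix"],None)[0].reshape(-1,2)
def snap(n,f=None):
    m=camera_model(n);a=capture(n)
    if f: cv2.imwrite(f,cv2.cvtColor(a,cv2.COLOR_RGB2BGR))
    return m,a
def blobs(mask,amin=20):
    n,l,s,c=cv2.connectedComponentsWithStats(mask.astype(np.uint8))
    out=[]
    for i in range(1,n):
        if s[i,4]>=amin:
            ys,xs=np.where(l==i);out.append((s[i,4],cv2.minAreaRect(np.c_[xs,ys].astype(np.float32))))
    return sorted(out,key=lambda t:-t[0])
E
python3 - <<'E'
from h import *
m=camera_model("top")
R=cv2.Rodrigues(m["rvec"])[0];print("cam",-R.T@m["tvec"])
a=cv2.cvtColor(cv2.imread("pics/a.png"),4)
h=cv2.cvtColor(a,cv2.COLOR_RGB2HSV)
o=(h[...,0]<18)&(h[...,1]>190)&(h[...,2]>170)
for b in blobs(o):print("orange",b,[ray(m,[b[1][0]],z).round(3) for z in(.06,.13)])
print("loose",ray(m,[[377,225]],.035),"dry",ray(m,[[193,220]],.11),"dial",ray(m,[[264,236]],.06))
d=a.max(2)<45
for b in blobs(d,15)[:10]:print("dark",b)
for p in([272,145],[120,190],[128,238]):print(ray(m,[p],.05))
E
```

```text
cam [0.49514871 0.00819348 1.1044376 ]
loose [[ 0.51186407 -0.3717563   0.035     ]] dry [[0.5254301  0.17042839 0.11      ]] dial [[ 0.48004501 -0.02897893  0.06      ]]
dark (np.int32(1066), ((21.0, 368.0), (30.0, 42.0), 90.0))
dark (np.int32(227), ((23.0, 346.0), (10.0, 42.0), 90.0))
dark (np.int32(57), ((2.0, 271.5), (4.0, 17.0), 0.0))
[[ 0.75413054 -0.05465779  0.05      ]]
[[0.61632042 0.3976824  0.05      ]]
[[0.47503786 0.36860848 0.05      ]]
```

```bash
cat >> h.py <<'E'
def st(): 
    s=r.get_state();print("t %.2f"%s["time_s"],"tcp",s["tcp_pos"].round(4),"rot",s["eef_rot"].round(2),"F",s["contact_force"].round(1),"w %.4f"%s["gripper_width"],"gf %.1f"%s["gripper_force"],"j",s["joints"].round(1));return s
def inc(x,y,z,yaw,s=None):
    "increments (tx,ty,tz,roll) from the measured pose"
    s=s or r.get_state();p=s["tcp_pos"];w=np.radians(s["eef_rot"][2]);d=np.array([x,y,z])-p
    c,sn=np.cos(w),np.sin(w)
    dy=(yaw-s["eef_rot"][2]+180)%360-180
    print("to",np.round([x,y,z,yaw],4),"inc",np.round([(c*d[0]+sn*d[1])/.12,(sn*d[0]-c*d[1])/.12,-d[2]/.12,-dy/360],4))
E
python3 - <<'E'
from h import *
s=st();m=camera_model("wrist");R=cv2.Rodrigues(m["rvec"])[0];c=-R.T@m["tvec"]
from scipy.spatial.transform import Rotation as T
Q=T.from_euler("xyz",s["eef_rot"],degrees=True).as_matrix()
print("cam in tool",Q.T@(c-s["tcp_pos"]),"axes\n",(Q.T@R.T).round(3))
inc(.45,.3,.36,-15.5);inc(.5,.17,.42,-15.5)
E
```

```text
t 0.10 tcp [0.1805 0.65   0.2367] rot [ 1.7991e+02 -1.0000e-02 -1.5520e+01] F [ 0.4 -0.8 -0.2] w 0.0877 gf 0.0 j [ 91.   20.6   0.6  -0.  -70.1 -16.5]
cam in tool [ 0.07320778  0.00056881 -0.14648141] axes
 [[ 0.001 -0.963 -0.269]
 [ 1.     0.001  0.   ]
 [ 0.    -0.269  0.963]]
to [  0.45   0.3    0.36 -15.5 ] inc [ 2.9445e+00  2.2091e+00 -1.0274e+00 -1.0000e-04]
to [  0.5    0.17   0.42 -15.5 ] inc [ 3.6359e+00  3.1414e+00 -1.5274e+00 -1.0000e-04]
```

Request:
drive_tool --increments '[[[0,1,0.75,-0.5,0],[0,1,0.75,-0.5,0],[0,1,0.75,-0.5,0],[0,1,0.75,-0.5,0]]]'

```text
time_s: 0.6
tcp_pos: [0.2736, 0.5302, 0.2993]
eef_rot: [-179.9, 0.0, -15.6]
contact_force: [-1.1, -0.4, 0.5]
gripper_width: 0.0534
gripper_force: 0.0
```

Request:
drive_tool --increments '[[[0,1,0.75,-0.5,0],[0,1,0.75,-0.5,0],[0,1,0.75,-0.5,0],[0,1,0.75,-0.5,0]]]'

```text
time_s: 1.1
tcp_pos: [0.3647, 0.4119, 0.3584]
eef_rot: [-179.9, -0.0, -15.6]
contact_force: [-0.5, 0.0, -1.3]
gripper_width: 0.0441
gripper_force: 0.0
```

Request:
drive_tool --increments '[[[0,0.95,0.9,0,0],[0,0.95,0.9,0,0],[0,0.95,0.9,0,0],[0,0.95,0.9,0,0]]]'

```text
time_s: 1.6
tcp_pos: [0.445, 0.2774, 0.3566]
eef_rot: [179.9, 0.0, -15.6]
contact_force: [-0.9, 1.0, 0.7]
gripper_width: 0.0437
gripper_force: 0.0
```

Request:
drive_tool --increments '[[[0,0.2,1,0,0],[0,0.2,1,0,0],[0,0.2,1,0,0],[0,0.2,1,0,0]]]'

```text
time_s: 2.1
tcp_pos: [0.4355, 0.1572, 0.3572]
eef_rot: [-180.0, 0.0, -15.5]
contact_force: [0.3, 0.0, 0.3]
gripper_width: 0.0443
gripper_force: 0.0
```

Request:
drive_tool --increments '[[[0,0.1,0.55,0,0],[0,0.1,0.55,0,0],[0,0.1,0.55,0,0]]]'

```text
time_s: 2.48
tcp_pos: [0.4298, 0.0904, 0.3572]
eef_rot: [180.0, 0.0, -15.5]
contact_force: [-0.9, -0.1, -0.7]
gripper_width: 0.0435
gripper_force: 0.0
```

Run:
```python
from h import *
import pickle
st();m,a=snap("wrist","pics/w1.png");pickle.dump(m,open("w1.pkl","wb"))
cv2.imwrite("pics/w1b.png",cv2.resize(cv2.imread("pics/w1.png"),(800,600),interpolation=cv2.INTER_CUBIC))
```

```text
t 2.48 tcp [0.4298 0.0904 0.3572] rot [ 1.7999e+02  3.0000e-02 -1.5500e+01] F [-0.9 -0.1 -0.7] w 0.0435 gf 0.0 j [ 37.8  -6.  -15.   -0.  -81.   36.8]
```

View pics/w1b.png

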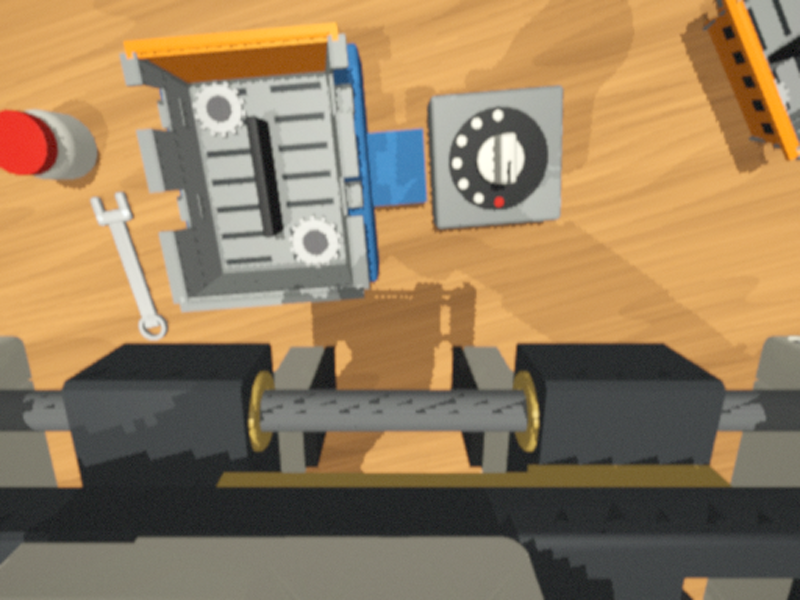

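Run:
```python
from h import *
import pickle
m=pickle.load(open("w1.pkl","rb"));a=cv2.cvtColor(cv2.imread("pics/w1.png"),4)
h=cv2.cvtColor(a,cv2.COLOR_RGB2HSV)
c0=np.array([320,101])
# dots: bright blobs in ring around the dial
yy,xx=np.mgrid[:384,:512];rr=np.hypot(xx-319,yy-101)
g=a.min(2)
wd=(g>150)&(rr>20)&(rr<31); rd=(h[...,1]>150)&((h[...,0]<8)|(h[...,0]>172))&(rr<33)
P=[]
for n,k in(("w",wd),("r",rd)):
    q=k.astype(np.uint8);N,l,s,c=cv2.connectedComponentsWithStats(q)
    for i in range(1,N):
        if s[i,4]>5: print(n,s[i,4],c[i].round(1),(w:=ray(m,[c[i]],.05)[0]).round(4));P.append((n,w))
W=np.array([p for n,p in P])[:,:2]
A=np.c_[2*W,np.ones(len(W))];x=np.linalg.lstsq(A,(W**2).sum(1),rcond=None)[0]
C=x[:2];print("circle",C,np.sqrt(x[2]+C@C),"resid",(np.hypot(*(W-C).T)*1e3).round(1))
print("angles",np.degrees(np.arctan2(*(W-C).T[::-1])).round(1))
o=(h[...,0]>8)&(h[...,0]<22)&(h[...,1]>200)&(h[...,2]>215)
for b in blobs(o,60)[:4]:
    bx=cv2.boxPoints(b[1]);print(b[0],bx.round(1).tolist());print(ray(m,bx,.13).round(4)[:,:2].tolist())
# crops
v=cv2.cvtColor(a,4)
c1=cv2.resize(v[60:145,270:365],None,fx=4.2,fy=4.2,interpolation=cv2.INTER_CUBIC)
c2=cv2.resize(v[10:205,70:250],None,fx=2,fy=2,interpolation=cv2.INTER_CUBIC)
out=np.zeros((600,800,3),np.uint8);out[:c1.shape[0],:c1.shape[1]]=c1;out[:c2.shape[0],c1.shape[1]:c1.shape[1]+c2.shape[1]]=c2
cv2.imwrite("pics/w1c.png",out);print(c1.shape,c2.shape)
```

```text
w 41 [318.1  73.7] [ 0.5229 -0.0374  0.05  ]
w 46 [304.6  78.4] [ 0.5218 -0.0168  0.05  ]
w 43 [295.   89.6] [5.104e-01 4.000e-04 5.000e-02]
w 41 [292. 104.] [0.4915 0.0094 0.05  ]
w 38 [296.2 117.1] [0.4711 0.0076 0.05  ]
w 35 [306.  126.1] [ 0.454  -0.0038  0.05  ]
r 37 [319. 129.] [ 0.4444 -0.0223  0.05  ]
circle [ 0.48393501 -0.02987535] 0.03992347257226959 resid [39.7 40.  40.2 40.  39.6 39.7 40.3]
angles [-10.9  19.1  48.9  79.1 108.9 139.  169.1]
912 [[464.5, 0.20000000298023224], [473.29998779296875, -3.299999952316284], [513.7999877929688, 97.9000015258789], [505.0, 101.4000015258789]]
[[0.551, -0.1948], [0.5519, -0.2047], [0.4272, -0.2457], [0.4258, -0.235]]
701 [[79.80000305175781, 26.5], [206.6999969482422, 18.0], [207.39999389648438, 28.600000381469727], [80.5, 37.099998474121094]]
[[0.6427, 0.238], [0.6118, 0.0932], [0.6011, 0.0957], [0.6322, 0.2419]]
(357, 399, 3) (390, 360, 3)
```

View pics/w1c.png

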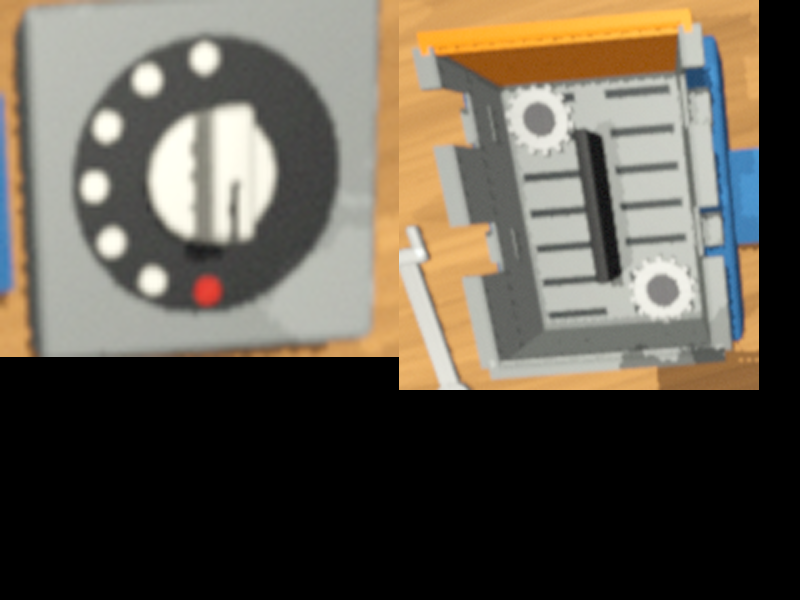

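```bash
cat >> h.py <<'E'
def fr(o,yaw,P):
    c,s=np.cos(np.radians(yaw)),np.sin(np.radians(yaw));P=np.float64(P).reshape(-1,3)
    return np.array([o[0],o[1],0])+P@np.array([[c,s,0],[-s,c,0],[0,0,1]])
E
python3 - <<'E'
from h import *
import pickle
m=pickle.load(open("w1.pkl","rb"))
for o,y in(((.5246,.1812),-10.9),):
    p=proj(m,fr(o,y,[[-.106,-.085,.13],[-.106,.085,.13],[.106,.085,.13],[.106,-.085,.13],[.05,.005,.11],[.05,-.005,.11],[-.05,.005,.11],[-.05,-.005,.11]]))
    print(((p-[70,10])*2+[399,0]).round(0).tolist())
v=cv2.imread("pics/w1.png")
print(cv2.cvtColor(v,6)[85,150:185].tolist(), cv2.cvtColor(v,6)[125,150:190].tolist())
inc(.45,-.36,.36,-15.5)
E
```

```text
[[732.0, 361.0], [483.0, 380.0], [407.0, 33.0], [698.0, 7.0], [570.0, 128.0], [586.0, 127.0], [595.0, 284.0], [609.0, 283.0]]
[178, 155, 175, 191, 197, 197, 196, 187, 146, 91, 76, 81, 89, 91, 80, 50, 24, 20, 24, 30, 24, 28, 98, 162, 177, 178, 179, 179, 183, 194, 200, 202, 202, 202, 202] [197, 197, 197, 197, 198, 197, 197, 198, 197, 198, 197, 198, 197, 192, 160, 104, 75, 77, 81, 85, 75, 51, 29, 28, 26, 21, 30, 41, 105, 161, 173, 175, 175, 176, 182, 197, 200, 200, 202, 202]
to [  0.45  -0.36   0.36 -15.5 ] inc [ 1.1632e+00  3.5741e+00 -2.3200e-02  1.0000e-04]
```

Request:
drive_tool --increments '[[[0,0.35,1,0,0],[0,0.35,1,0,0],[0,0.35,1,0,0]]]'

```text
time_s: 2.9
tcp_pos: [0.4383, -0.0395, 0.3572]
eef_rot: [180.0, 0.0, -15.7]
contact_force: [-0.5, 0.4, 0.5]
gripper_width: 0.0437
gripper_force: 0.0
```

Request:
drive_tool --increments '[[[0,0.35,1,0,0],[0,0.35,1,0,0],[0,0.35,1,0,0]]]'

```text
time_s: 3.28
tcp_pos: [0.4469, -0.1663, 0.3566]
eef_rot: [180.0, 0.1, -15.7]
contact_force: [0.3, 0.6, -0.1]
gripper_width: 0.0438
gripper_force: 0.0
```

Request:
drive_tool --increments '[[[0,0.35,1,0,0],[0,0.35,1,0,0],[0,0.35,1,0,0]]]'

```text
time_s: 3.65
tcp_pos: [0.4558, -0.2926, 0.356]
eef_rot: [180.0, 0.2, -15.7]
contact_force: [0.3, 0.8, -1.0]
gripper_width: 0.0438
gripper_force: 0.0
```

Request:
drive_tool --increments '[[[0,0.1,0.5,0,0],[0,0.1,0.5,0,0],[0,0.1,0.5,0,0]]]'

```text
time_s: 4.03
tcp_pos: [0.4512, -0.3507, 0.3571]
eef_rot: [-180.0, 0.0, -15.5]
contact_force: [0.4, 0.5, 0.3]
gripper_width: 0.0435
gripper_force: 0.0
```

Run:
```python
from h import *
import pickle
st();m,a=snap("wrist","pics/w2.png");pickle.dump(m,open("w2.pkl","wb"))
cv2.imwrite("pics/w2b.png",cv2.resize(cv2.imread("pics/w2.png"),(800,600),interpolation=cv2.INTER_CUBIC))
h=cv2.cvtColor(a,cv2.COLOR_RGB2HSV)
o=(h[...,0]>8)&(h[...,0]<22)&(h[...,1]>200)&(h[...,2]>215)
for b in blobs(o,60)[:4]:
    bx=cv2.boxPoints(b[1]);print(b[0],bx.round(1).tolist());print(ray(m,bx,.06).round(4)[:,:2].tolist())
```

```text
t 4.03 tcp [ 0.4512 -0.3507  0.3571] rot [-1.7997e+02  4.0000e-02 -1.5450e+01] F [0.4 0.5 0.3] w 0.0435 gf 0.0 j [-18.3   7.7  -1.1  -0.  -81.3  92.8]
320 [[187.1999969482422, 139.89999389648438], [192.6999969482422, 136.10000610351562], [223.6999969482422, 180.5], [218.3000030517578, 184.3000030517578]]
[[0.5043, -0.2641], [0.5076, -0.274], [0.4287, -0.2993], [0.425, -0.2892]]
63 [[169.0, 109.0], [170.60000610351562, 107.9000015258789], [189.89999389648438, 135.39999389648438], [188.3000030517578, 136.5]]
[[0.5545, -0.2527], [0.5554, -0.2556], [0.5097, -0.2702], [0.5088, -0.2673]]
```

View pics/w2b.png

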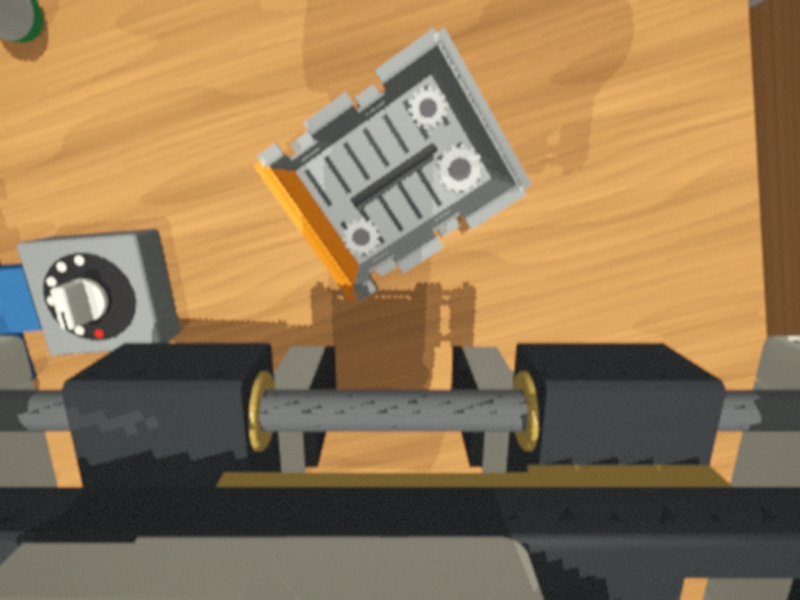

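Run:
```python
from h import *
import pickle
m=pickle.load(open("w2.pkl","rb"));v=cv2.imread("pics/w2.png");g=cv2.cvtColor(v,6)
C=np.float64([[258,163],[443,30],[527,187],[360,297]])*.64
W=ray(m,C,.06);print(W.round(4),"centre",W.mean(0),"sides",np.hypot(*(W-np.roll(W,-1,0))[:,:2].T))
# line fits of two long rim edges
e=W[0]-W[1];f=W[3]-W[2];print([np.degrees(np.arctan2(q[1],q[0])) for q in(e,f)])
q=(g<95).astype(np.uint8);q[:,:215]=0;q[:,285:]=0;q[:88]=0;q[133:]=0
for b in blobs(q,60)[:3]:
    bx=cv2.boxPoints(b[1]);w=ray(m,bx,.04);print(b[0],bx.round(1).tolist(),w.round(4)[:,:2].tolist(),w.mean(0))
c=cv2.resize(v[10:200,155:345],None,fx=3.1,fy=3.1,interpolation=cv2.INTER_CUBIC)
o,y=W.mean(0)[:2],105.7
P=fr(o,y,[[-.106,-.085,.06],[-.106,.085,.06],[.106,.085,.06],[.106,-.085,.06],[.05,.005,.04],[.05,-.005,.04],[-.05,-.005,.04],[-.05,.005,.04]])
p=((proj(m,P)-[155,10]+.5)*3.1-.5)
for k in(p[:4],p[4:]):cv2.polylines(c,[(k*16).round().astype(np.int32)],True,(255,0,255),1,cv2.LINE_AA,4)
cv2.imwrite("pics/w2c.png",c)
```

```text
[[ 0.5623 -0.2495  0.06  ]
 [ 0.6247 -0.4444  0.06  ]
 [ 0.4732 -0.4902  0.06  ]
 [ 0.4107 -0.305   0.06  ]] centre [ 0.51774321 -0.37226194  0.06      ] sides [0.20462219 0.1582527  0.19549616 0.16142562]
[np.float64(107.74681926394014), np.float64(108.64200742247392)]
534 [[224.3000030517578, 126.9000015258789], [276.3999938964844, 91.69999694824219], [291.6000061035156, 114.0999984741211], [239.39999389648438, 149.39999389648438]] [[0.5073, -0.322], [0.5365, -0.414], [0.4982, -0.4287], [0.467, -0.3353]] [ 0.50224566 -0.37501132  0.04      ]
```

View pics/w2c.png

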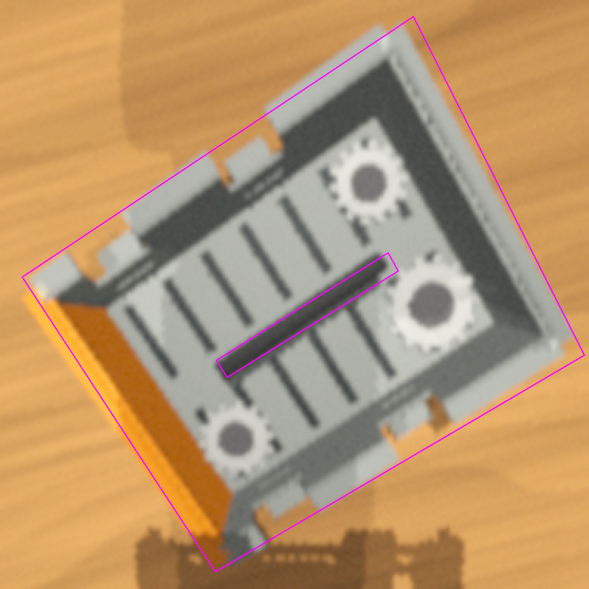

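Run:
```python
from h import *
import pickle
m=pickle.load(open("w2.pkl","rb"));v=cv2.imread("pics/w2.png");g=cv2.cvtColor(v,6).astype(np.float32)
o,y=np.array([.51774,-.37226]),105.7
def samp(P):
    p=proj(m,fr(o,y,P)).astype(np.float32);return cv2.remap(g,p[:,0],p[:,1],cv2.INTER_LINEAR).ravel().round().astype(int)
t=np.arange(-.075,.076,.003)
print("along",list(zip((t*1e3).astype(int),samp([[q,0,.04] for q in t]))))
u=np.arange(-.018,.0181,.0015)
for x in(-.04,-.02,0,.02,.04):
    print("across",x,list(zip((u*1e3).round(1).tolist(),samp([[x,q,.04] for q in u]).tolist())))
# orange line
h=cv2.cvtColor(v,cv2.COLOR_BGR2HSV);k=(h[...,0]>8)&(h[...,0]<22)&(h[...,1]>200)&(h[...,2]>200)
k[:100]=0;k[186:]=0;k[:,:160]=0;k[:,230:]=0
pts=[(np.where(k[rw])[0].min(),rw) for rw in range(112,180) if k[rw].any()]
w=ray(m,np.float64(pts)-[.5,0],.06)[:,:2];vx=cv2.fitLine(w.astype(np.float32),cv2.DIST_HUBER,0,.001,.001).ravel()
print("orange outer",vx,np.degrees(np.arctan2(vx[1],vx[0])),"len",np.ptp(w,axis=0))
n=np.array([-np.sin(0),0]);
```

```text
along [(np.int64(-75), np.int64(175)), (np.int64(-72), np.int64(180)), (np.int64(-68), np.int64(178)), (np.int64(-65), np.int64(180)), (np.int64(-62), np.int64(180)), (np.int64(-59), np.int64(180)), (np.int64(-56), np.int64(179)), (np.int64(-53), np.int64(180)), (np.int64(-50), np.int64(180)), (np.int64(-47), np.int64(165)), (np.int64(-44), np.int64(95)), (np.int64(-41), np.int64(78)), (np.int64(-38), np.int64(65)), (np.int64(-35), np.int64(65)), (np.int64(-32), np.int64(65)), (np.int64(-29), np.int64(64)), (np.int64(-26), np.int64(63)), (np.int64(-23), np.int64(64)), (np.int64(-20), np.int64(65)), (np.int64(-17), np.int64(65)), (np.int64(-14), np.int64(66)), (np.int64(-11), np.int64(67)), (np.int64(-8), np.int64(66)), (np.int64(-5), np.int64(67)), (np.int64(-2), np.int64(66)), (np.int64(0), np.int64(67)), (np.int64(3), np.int64(68)), (np.int64(6), np.int64(67)), (np.int64(9), np.int64(67)), (np.int64(12), np.int64(68)), (np.int64(15), np.int64(69)), (np.int64(18), np.int64(70)), (np.int64(21), np.int64(68)), (np.int64(24), np.int64(70)), (np.int64(27), np.int64(71)), (np.int64(30), 
[... 1510 characters left out ...]
3.5, 177), (-12.0, 177), (-10.5, 177), (-9.0, 176), (-7.5, 168), (-6.0, 139), (-4.5, 98), (-3.0, 80), (-1.5, 74), (0.0, 68), (1.5, 61), (3.0, 58), (4.5, 74), (6.0, 87), (7.5, 101), (9.0, 127), (10.5, 154), (12.0, 170), (13.5, 172), (15.0, 171), (16.5, 170), (18.0, 170)]
across 0.04 [(-18.0, 177), (-16.5, 177), (-15.0, 176), (-13.5, 176), (-12.0, 175), (-10.5, 175), (-9.0, 175), (-7.5, 172), (-6.0, 155), (-4.5, 118), (-3.0, 85), (-1.5, 71), (0.0, 68), (1.5, 64), (3.0, 60), (4.5, 67), (6.0, 81), (7.5, 96), (9.0, 119), (10.5, 152), (12.0, 168), (13.5, 173), (15.0, 173), (16.5, 172), (18.0, 173)]
orange outer [ 0.9675179   0.25280243  0.48568916 -0.27201748] 14.643406 len [0.11463167 0.03154275]
```

Run:
```python
from h import *
inc(.5175,-.3692,.15,-72.2)
```

```text
to [  0.5175  -0.3692   0.15   -72.2   ] inc [0.5745 0.0029 1.7288 0.1577]
```

Request:
drive_tool --increments '[[[0,0.57,0,0.8,0.158],[0,0.57,0,0.8,0.158],[0,0.57,0,0.8,0.158],[0,0.57,0,0.8,0.158],[0,0.57,0,0.8,0.158]]]'

```text
time_s: 4.7
tcp_pos: [0.5172, -0.3685, 0.2618]
eef_rot: [-180.0, -0.0, -69.4]
contact_force: [1.2, 0.5, -0.6]
gripper_width: 0.0435
gripper_force: 0.0
```

Request:
drive_tool --increments '[[[0,0,0,0.3,0.01],[0,0,0,0.3,0.01],[0,0,0,0.3,0.01]]]'

```text
time_s: 5.08
tcp_pos: [0.517, -0.3699, 0.227]
eef_rot: [-180.0, -0.1, -72.6]
contact_force: [0.7, 0.1, 0.1]
gripper_width: 0.044
gripper_force: 0.0
```

Run:
```python
from h import *
import pickle
st();m,a=snap("wrist","pics/w3.png");pickle.dump(m,open("w3.pkl","wb"))
inc(.5175,-.3692,.15,-72.2)
```

```text
t 5.08 tcp [ 0.517  -0.3699  0.227 ] rot [-1.7996e+02 -7.0000e-02 -7.2650e+01] F [0.7 0.1 0.1] w 0.0440 gf 0.0 j [-18.   17.2  -5.6   0.  -67.1  35.3]
to [  0.5175  -0.3692   0.15   -72.2   ] inc [-0.007  -0.0055  0.6439 -0.0013]
```

View pics/w3.png

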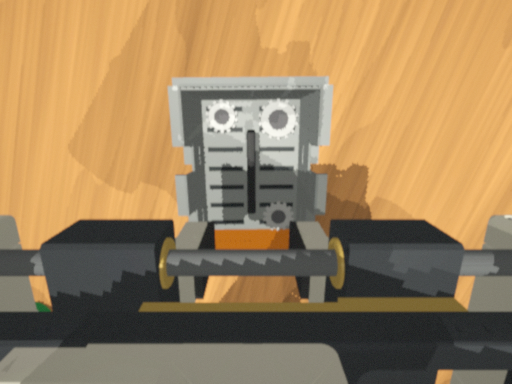

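Request:
drive_tool --increments '[[[0,0,0,0.4,-0.001],[0,0,0,0.8,-0.001],[0,0,0,0.8,-0.001],[0,0,0,0.8,-0.001]]]'

```text
time_s: 5.62
tcp_pos: [0.5175, -0.3713, 0.1321]
eef_rot: [-179.9, -0.1, -72.4]
contact_force: [-0.3, -0.8, 1.1]
gripper_width: 0.0439
gripper_force: 0.0
```

Request:
drive_tool --increments '[[[0,0,0,0.2,0],[0,0,0,0.4,0],[0,0,0,0.6,0],[0,0,0,0.6,0]]]'

```text
time_s: 6.12
tcp_pos: [0.5166, -0.3708, 0.0586]
eef_rot: [-180.0, -0.0, -72.5]
contact_force: [-0.1, -0.2, 0.4]
gripper_width: 0.0439
gripper_force: 0.0
```

Run:
```python
from h import *
st();inc(.5175,-.3692,.024,-72.2)
```

```text
t 6.12 tcp [ 0.5166 -0.3708  0.0586] rot [-1.7998e+02 -3.0000e-02 -7.2450e+01] F [-0.1 -0.2  0.4] w 0.0439 gf 0.0 j [-18.1  26.1 -16.5   0.  -47.4  35.6]
to [ 5.175e-01 -3.692e-01  2.400e-02 -7.220e+01] inc [-0.0106 -0.0113  0.2879 -0.0007]
```

Descend the rest, then close with moderate grip.

Request:
drive_tool --increments '[[[0,-0.01,0,0.14,0],[0,-0.01,0,0.285,0],[0,-0.01,0,0.285,0]]]' --squeeze 35

```text
time_s: 6.5
tcp_pos: [0.5148, -0.369, 0.0219]
eef_rot: [179.9, 0.1, -72.5]
contact_force: [0.4, -0.5, 0.0]
gripper_width: 0.0435
gripper_force: 0.0
```

Request:
drive_tool --increments '[[[-1,0,0,0,0],[-1,0,0,0,0],[-1,0,0,0,0],[-1,0,0,0,0],[-1,0,0,0,0]]]' --squeeze 35

```text
time_s: 7.12
tcp_pos: [0.5162, -0.3695, 0.0237]
eef_rot: [-180.0, -0.0, -72.5]
contact_force: [0.9, 1.7, 2.0]
gripper_width: 0.0096
gripper_force: 35.0
```

Request:
drive_tool --increments '[[[-1,0,0,-0.1,0],[-1,0,0,-0.3,0],[-1,0,0,-0.6,0],[-1,0,0,-0.95,0],[-1,0,0,-0.95,0]]]'

```text
time_s: 7.75
tcp_pos: [0.5174, -0.3703, 0.1417]
eef_rot: [-179.7, -0.2, -72.5]
contact_force: [0.3, -0.6, -3.7]
gripper_width: 0.0102
gripper_force: 35.0
```

Request:
drive_tool --increments '[[[-1,0,0,-0.4,0],[-1,0,0,-0.7,0],[-1,0,0,-1,0],[-1,0,0,-1,0]]]'

```text
time_s: 8.25
tcp_pos: [0.5165, -0.3699, 0.2598]
eef_rot: [-179.8, -0.2, -72.5]
contact_force: [-0.4, 0.7, -4.9]
gripper_width: 0.0099
gripper_force: 35.0
```

Run:
```python
from h import *
st();inc(.5246,.1812,.26,-10.9)
m,a=snap("wrist","pics/w4.png")
```

```text
t 8.25 tcp [ 0.5165 -0.3699  0.2598] rot [-1.7982e+02 -1.5000e-01 -7.2470e+01] F [-0.4  0.7 -4.9] w 0.0099 gf 35.0 j [-18.   16.   -3.    0.  -70.8  35.5]
to [  0.5246   0.1812   0.26   -10.9   ] inc [-4.3585e+00 -1.4478e+00 -1.4000e-03 -1.7100e-01]
```

View pics/w4.png

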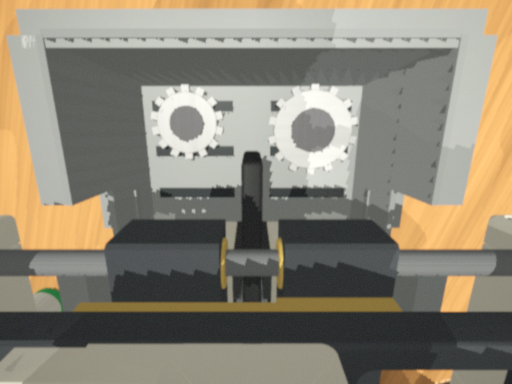

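Run:
```python
from h import *
s=st();m=camera_model("wrist");p=s["tcp_pos"];w=np.radians(s["eef_rot"][2])
X=np.array([np.cos(w),np.sin(w)]);Y=np.array([np.sin(w),-np.cos(w)])
for n,px,dz in(("divider end",[252,152],.0163),("rim outer L",[20,38],.0363),("rim outer R",[494,38],.0363),("rim top mid",[256,11],.0363),("inner top",[256,48],.0363),("floorL",[141,86],-.0207),("floorR",[363,86],-.0207)):
    d=ray(m,[px],p[2]+dz)[0][:2]-p[:2];print(n,(X@d).round(4),(Y@d).round(4))
```

```text
t 8.30 tcp [ 0.5156 -0.3692  0.2575] rot [-179.94    0.    -72.48] F [-0.8 -0.3 -4.5] w 0.0098 gf 35.0 j [-18.   16.1  -3.1  -0.  -70.8  35.5]
divider end 0.0549 0.0001
rim outer L 0.0972 -0.0803
rim outer R 0.0973 0.0836
rim top mid 0.1055 0.0014
inner top 0.0941 0.0015
floorL 0.0857 -0.0607
floorR 0.0858 0.0607
```

Run:
```python
from h import *
import pickle
m=pickle.load(open("w3.pkl","rb"));g=cv2.cvtColor(cv2.imread("pics/w3.png"),6);g4=cv2.cvtColor(cv2.imread("pics/w4.png"),6)
print("w3 col",list(zip(range(68,140),g[68:140,251].tolist())));print(g[170,235:270].tolist(),g[205:222,251].tolist())
print("w4",list(zip(range(0,60),g4[0:60,250].tolist())),list(zip(range(140,170),g4[140:170,252].tolist())))
p=np.array([.517,-.3699]);w=np.radians(-72.65);X=np.array([np.cos(w),np.sin(w)]);Y=np.array([np.sin(w),-np.cos(w)])
for rw,z in((75,.06),(78,.06),(92,.06),(99,.003),(128,.04),(130,.04),(132,.04)):
    d=ray(m,[[251,rw]],z)[0][:2]-p;print(rw,(X@d).round(4),(Y@d).round(4))
```

```text
w3 col [(68, 162), (69, 163), (70, 164), (71, 164), (72, 166), (73, 166), (74, 168), (75, 171), (76, 179), (77, 188), (78, 192), (79, 191), (80, 192), (81, 193), (82, 191), (83, 186), (84, 181), (85, 177), (86, 182), (87, 190), (88, 186), (89, 160), (90, 111), (91, 91), (92, 89), (93, 89), (94, 94), (95, 94), (96, 90), (97, 89), (98, 98), (99, 136), (100, 172), (101, 196), (102, 205), (103, 202), (104, 198), (105, 195), (106, 194), (107, 191), (108, 190), (109, 190), (110, 189), (111, 190), (112, 198), (113, 203), (114, 205), (115, 208), (116, 209), (117, 210), (118, 209), (119, 202), (120, 193), (121, 191), (122, 189), (123, 188), (124, 188), (125, 188), (126, 188), (127, 189), (128, 184), (129, 148), (130, 85), (131, 48), (132, 66), (133, 84), (134, 91), (135, 93), (136, 92), (137, 94), (138, 91), (139, 92)]
[61, 63, 62, 63, 60, 61, 58, 74, 97, 120, 144, 140, 84, 38, 32, 36, 33, 28, 33, 45, 69, 92, 99, 96, 82, 72, 67, 69, 67, 65, 68, 65, 67, 66, 68] [34, 31, 29, 33, 31, 38, 31, 43, 65, 84, 96, 96, 98, 101, 121, 151, 168]
w4 [(0, 186), (1, 186), (2, 187), (3, 186), (4, 187), (5, 187
[... 350 characters left out ...]
 (38, 177), (39, 196), (40, 205), (41, 205), (42, 205), (43, 207), (44, 205), (45, 206), (46, 201), (47, 177), (48, 132), (49, 100), (50, 89), (51, 90), (52, 92), (53, 92), (54, 91), (55, 91), (56, 93), (57, 94), (58, 91), (59, 91)] [(140, 198), (141, 199), (142, 199), (143, 200), (144, 198), (145, 198), (146, 199), (147, 198), (148, 198), (149, 193), (150, 169), (151, 118), (152, 62), (153, 35), (154, 34), (155, 35), (156, 33), (157, 32), (158, 33), (159, 36), (160, 35), (161, 39), (162, 47), (163, 57), (164, 63), (165, 68), (166, 74), (167, 74), (168, 75), (169, 75)]
75 0.1071 -0.001
78 0.1043 -0.001
92 0.0908 -0.001
99 0.0858 -0.0012
128 0.0532 -0.0011
130 0.051 -0.0011
132 0.0487 -0.0011
```

Request:
drive_tool --increments '[[[-1,-0.35,-0.12,0,0],[-1,-0.7,-0.24,0,0],[-1,-1,-0.33,0,0],[-1,-1,-0.33,0,0]]]'

```text
time_s: 8.8
tcp_pos: [0.5162, -0.2406, 0.2554]
eef_rot: [179.9, 0.1, -72.3]
contact_force: [1.2, -0.5, -3.7]
gripper_width: 0.0098
gripper_force: 35.0
```

Request:
drive_tool --increments '[[[-1,-0.35,-0.12,0,0],[-1,-0.7,-0.24,0,0],[-1,-1,-0.33,0,0],[-1,-1,-0.33,0,0]]]'

```text
time_s: 9.3
tcp_pos: [0.5182, -0.1151, 0.2558]
eef_rot: [179.9, 0.1, -72.3]
contact_force: [0.5, -0.4, -4.1]
gripper_width: 0.0099
gripper_force: 35.0
```

Request:
drive_tool --increments '[[[-1,-0.35,-0.12,0,-0.02],[-1,-0.7,-0.24,0,-0.045],[-1,-1,-0.33,0,-0.07],[-1,-1,-0.33,0,-0.085],[-1,-1,-0.33,0,-0.085]]]'

```text
time_s: 9.93
tcp_pos: [0.5202, 0.0092, 0.2561]
eef_rot: [179.9, 0.1, -41.9]
contact_force: [0.1, 0.2, -3.3]
gripper_width: 0.0098
gripper_force: 35.0
```

Run:
```python
from h import *
st();inc(.5246,.1812,.24,-10.9)
```

```text
t 9.93 tcp [0.5202 0.0092 0.2561] rot [ 1.7989e+02  7.0000e-02 -4.1910e+01] F [ 0.1  0.2 -3.3] w 0.0098 gf 35.0 j [ 22.6   5.3 -16.9  -0.  -68.   25.5]
to [  0.5246   0.1812   0.24   -10.9   ] inc [-0.9302 -1.0914  0.1344 -0.0861]
```

Request:
drive_tool --increments '[[[-1,-0.3,-0.33,0,-0.02],[-1,-0.6,-0.66,0,-0.045],[-1,-0.9,-0.98,0,-0.07],[-1,-0.93,-1,0,-0.086],[-1,-0.93,-1,0,-0.086]]]'

```text
time_s: 10.55
tcp_pos: [0.5175, 0.1731, 0.2564]
eef_rot: [179.9, 0.1, -11.1]
contact_force: [0.4, -0.6, -3.6]
gripper_width: 0.0099
gripper_force: 35.0
```

Run:
```python
from h import *
st();inc(.5246,.1812,.18,-10.9)
```

```text
t 10.55 tcp [0.5175 0.1731 0.2564] rot [ 1.7993e+02  7.0000e-02 -1.1070e+01] F [ 0.4 -0.6 -3.6] w 0.0099 gf 35.0 j [ 39.1   7.7 -14.   -0.  -68.4  39.9]
to [  0.5246   0.1812   0.18   -10.9   ] inc [ 4.530e-02 -7.790e-02  6.369e-01 -5.000e-04]
```

Request:
drive_tool --increments '[[[-1,0.045,-0.078,0.25,0],[-1,0.045,-0.078,0.5,0],[-1,0.045,-0.078,0.62,0],[-1,0.045,-0.078,0.62,0]]]'

```text
time_s: 11.05
tcp_pos: [0.5244, 0.1804, 0.1822]
eef_rot: [179.9, 0.1, -11.1]
contact_force: [-0.5, -0.1, -2.6]
gripper_width: 0.0096
gripper_force: 35.0
```

Run:
```python
from h import *
st();inc(.5246,.1812,.158,-10.9)
m,a=snap("wrist","pics/w5.png");m2,b=snap("top","pics/t5.png")
b=cv2.cvtColor(b,4);a=cv2.cvtColor(a,4)
out=np.zeros((600,800,3),np.uint8);out[:384,:512]=a;c=cv2.resize(b[160:280,140:300],None,fx=1.8,fy=1.8,interpolation=cv2.INTER_CUBIC);out[384:600,:288]=c
_,e=snap("side");e=cv2.cvtColor(e,4)[170:315,170:340];c=cv2.resize(e,None,fx=1.48,fy=1.48,interpolation=cv2.INTER_CUBIC);out[384:384+c.shape[0],300:300+c.shape[1]]=c[:216]
cv2.imwrite("pics/m5.png",out)
```

```text
t 11.05 tcp [0.5244 0.1804 0.1822] rot [ 1.7989e+02  8.0000e-02 -1.1070e+01] F [-0.5 -0.1 -2.6] w 0.0096 gf 35.0 j [ 39.2  11.9 -19.1   0.  -59.2  39.7]
to [  0.5246   0.1812   0.158  -10.9   ] inc [ 1.000e-04 -6.800e-03  2.016e-01 -5.000e-04]
```

View pics/m5.png

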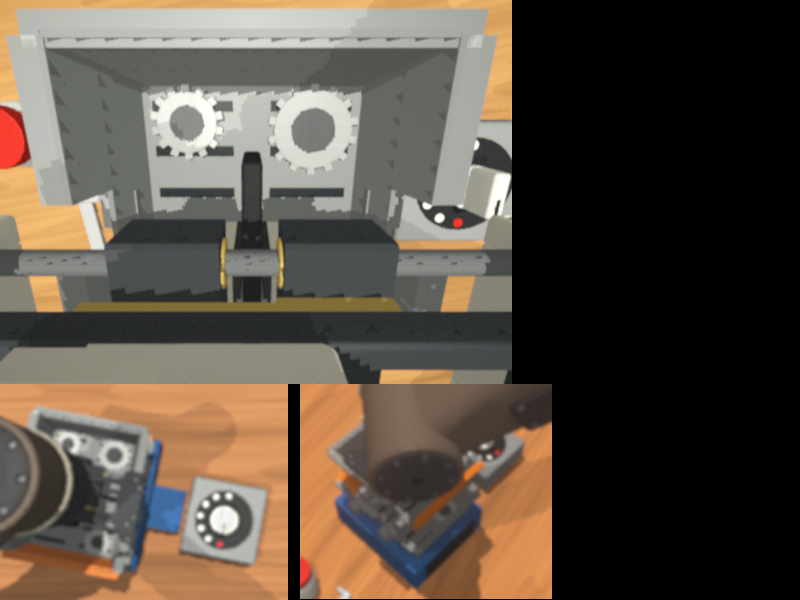

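Request:
drive_tool --increments '[[[-1,0,-0.005,0.08,0],[-1,0,-0.005,0.16,0],[-1,0,-0.005,0.18,0],[-1,0,-0.005,0.18,0]]]'

```text
time_s: 11.7
tcp_pos: [0.5247, 0.1822, 0.1611]
eef_rot: [180.0, 0.0, -10.9]
contact_force: [-0.2, -0.7, -3.3]
gripper_width: 0.0098
gripper_force: 35.0
```

Request:
drive_tool --increments '[[[-1,0,0,0.015,0],[-1,0,0,0.03,0],[-1,0,0,0.03,0]]]'

```text
time_s: 12.08
tcp_pos: [0.5247, 0.1822, 0.1577]
eef_rot: [180.0, 0.0, -10.9]
contact_force: [-0.9, 0.3, -3.4]
gripper_width: 0.0094
gripper_force: 35.0
```

Run:
```python
from h import *
st();inc(.5246,.1812,.154,-10.9)
```

```text
t 12.07 tcp [0.5247 0.1822 0.1577] rot [180.     0.   -10.91] F [-0.9  0.3 -3.4] w 0.0094 gf 35.0 j [ 39.4  13.2 -20.9  -0.  -55.9  39.7]
to [  0.5246   0.1812   0.154  -10.9   ] inc [ 0.0007  0.0086  0.0309 -0.    ]
```

Request:
drive_tool --increments '[[[-1,0,0.008,0.01,0],[-1,0,0.008,0.018,0],[-1,0,0.008,0.018,0]]]'

```text
time_s: 12.45
tcp_pos: [0.5245, 0.1812, 0.1555]
eef_rot: [180.0, 0.0, -10.9]
contact_force: [-0.1, 0.5, -3.5]
gripper_width: 0.0098
gripper_force: 35.0
```

Request:
drive_tool --increments '[[[-1,0,0,0.006,0],[-1,0,0,0.012,0],[-1,0,0,0.012,0]]]'

```text
time_s: 12.82
tcp_pos: [0.5245, 0.1813, 0.1541]
eef_rot: [180.0, 0.0, -10.9]
contact_force: [0.5, -0.4, -5.0]
gripper_width: 0.0096
gripper_force: 35.0
```

Request:
drive_tool --increments '[[[-1,0,0,0.006,0],[-1,0,0,0.012,0],[-1,0,0,0.012,0]]]'

```text
time_s: 13.2
tcp_pos: [0.5247, 0.1813, 0.1536]
eef_rot: [-180.0, -0.0, -10.9]
contact_force: [-3.8, -0.5, 5.1]
gripper_width: 0.0099
gripper_force: 35.0
```

Request:
drive_tool --increments '[[[-1,0,0,0.006,0],[-1,0,0,0.012,0],[-1,0,0,0.012,0]]]'

```text
time_s: 13.58
tcp_pos: [0.5248, 0.1813, 0.1534]
eef_rot: [-180.0, -0.1, -10.9]
contact_force: [-8.7, -1.4, 17.0]
gripper_width: 0.0097
gripper_force: 35.0
```

Request:
drive_tool --increments '[[[-1,0,0,-0.014,0],[-1,0,0,-0.014,0]]]'

```text
time_s: 13.82
tcp_pos: [0.5247, 0.1814, 0.1535]
eef_rot: [-180.0, -0.0, -10.9]
contact_force: [-4.6, -0.4, 6.4]
gripper_width: 0.0098
gripper_force: 35.0
```

Request:
drive_tool --increments '[[[0,0,0,0,0],[0,0,0,0,0],[0,0,0,0,0],[0,0,0,0,0]]]'

```text
time_s: 14.32
tcp_pos: [0.5246, 0.1813, 0.1528]
eef_rot: [180.0, 0.0, -10.9]
contact_force: [0.3, 0.5, 0.1]
gripper_width: 0.0417
gripper_force: 0.0
```

Request:
drive_tool --increments '[[[0,0,0,-0.1,0],[0,0,0,-0.3,0],[0,0,0,-0.6,0],[0,0,0,-1,0],[0,0,0,-1,0]]]'

```text
time_s: 14.95
tcp_pos: [0.5265, 0.1822, 0.2782]
eef_rot: [-179.7, -0.4, -10.9]
contact_force: [0.2, 0.7, -0.9]
gripper_width: 0.0437
gripper_force: 0.0
```

Request:
drive_tool --increments '[[[0,-0.6,0.2,-0.6,0],[0,-0.6,0.4,-0.6,0],[0,-0.6,0.4,-0.6,0]]]'

```text
time_s: 15.32
tcp_pos: [0.4439, 0.147, 0.3487]
eef_rot: [-179.7, -0.3, -10.9]
contact_force: [0.6, 0.0, 0.6]
gripper_width: 0.044
gripper_force: 0.0
```

Run:
```python
from h import *
import pickle
st();m,a=snap("wrist","pics/w6.png");pickle.dump(m,open("w6.pkl","wb"))
inc(.4839,-.0299,.2,-10.9)
v=cv2.cvtColor(a,4)
def poly(P):
    cv2.polylines(v,[(proj(m,P)*16).round().astype(np.int32)],True,(255,0,255),1,cv2.LINE_AA,4)
o,y=(.5246,.1812),169.1
poly(fr(o,y,[[-.106,-.085,.19],[-.106,.085,.19],[.106,.085,.19],[.106,-.085,.19]]))
poly(fr(o,y,[[.05,.005,.17],[.05,-.005,.17],[-.05,-.005,.17],[-.05,.005,.17]]))
b=snap("side")[1];b=cv2.cvtColor(b,4)
c=cv2.resize(b[180:310,180:330],None,fx=1.66,fy=1.66,interpolation=cv2.INTER_CUBIC)
out=np.zeros((600,800,3),np.uint8);out[:384,:512]=v;out[384:600,:c.shape[1]]=c
cv2.imwrite("pics/m6.png",out)
```

```text
t 15.32 tcp [0.4439 0.147  0.3487] rot [-179.71   -0.26  -10.88] F [0.6 0.  0.6] w 0.0440 gf 0.0 j [ 42.6  -3.1 -13.5   0.  -79.2  36.6]
to [  0.4839  -0.0299   0.2    -10.9   ] inc [0.6032 1.389  1.2245 0.    ]
```

View pics/m6.png

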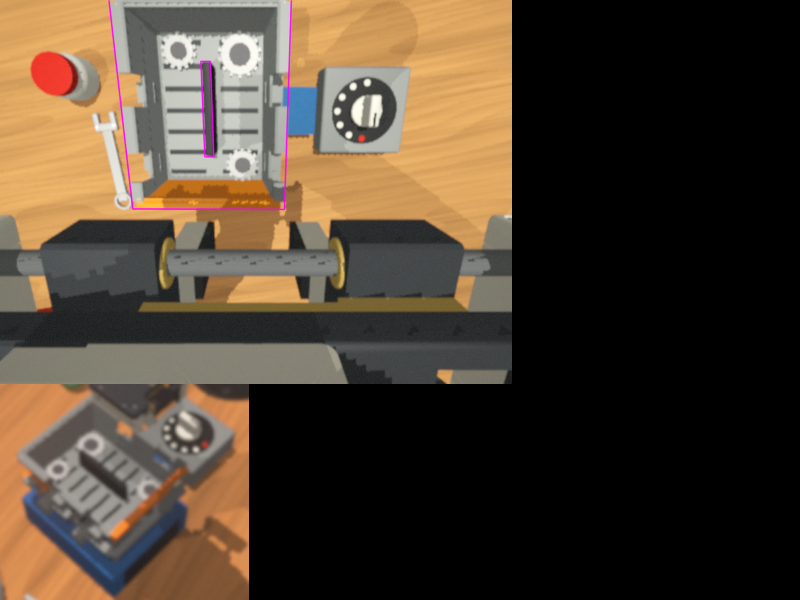

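Request:
drive_tool --increments '[[[0,0.3,0.5,0,0],[0,0.6,1,0,0],[0,0.6,1,0.3,0],[0,0.6,1,0.3,0]]]'

```text
time_s: 15.92
tcp_pos: [0.4917, 0.0149, 0.3052]
eef_rot: [179.8, 0.4, -11.1]
contact_force: [-1.0, 0.3, -0.6]
gripper_width: 0.0438
gripper_force: 0.0
```

Request:
drive_tool --increments '[[[0,0,0.39,0.3,0],[0,0,0.39,0.8,0],[0,0,0.39,0.9,0],[0,0,0.39,0.9,0]]]'

```text
time_s: 16.42
tcp_pos: [0.4848, -0.0289, 0.2018]
eef_rot: [179.9, 0.0, -10.8]
contact_force: [0.8, -0.6, 0.7]
gripper_width: 0.0438
gripper_force: 0.0
```

Run:
```python
from h import *
st();inc(.4839,-.0299,.077,-10.9)
```

```text
t 16.43 tcp [ 0.4848 -0.0289  0.2018] rot [ 1.7994e+02  1.0000e-02 -1.0820e+01] F [ 0.8 -0.6  0.7] w 0.0438 gf 0.0 j [ 19.9   4.2 -25.6   0.1 -60.3  59.3]
to [  0.4839  -0.0299   0.077  -10.9   ] inc [-5.6000e-03  9.2000e-03  1.0401e+00  2.0000e-04]
```

Request:
drive_tool --increments '[[[0,-0.005,0.008,0.4,0],[0,-0.005,0.008,0.7,0],[0,-0.005,0.008,0.85,0],[0,-0.005,0.008,0.85,0]]]'

```text
time_s: 16.92
tcp_pos: [0.4844, -0.0296, 0.0999]
eef_rot: [180.0, -0.0, -10.8]
contact_force: [-0.1, -0.1, -0.1]
gripper_width: 0.0438
gripper_force: 0.0
```

Run:
```python
from h import *
st();inc(.4839,-.0299,.077,-10.9)
```

```text
t 16.93 tcp [ 0.4844 -0.0296  0.0999] rot [ 1.7999e+02 -4.0000e-02 -1.0820e+01] F [-0.1 -0.1 -0.1] w 0.0438 gf 0.0 j [ 19.8  10.8 -33.3   0.  -45.8  59.3]
to [  0.4839  -0.0299   0.077  -10.9   ] inc [-0.0036  0.0033  0.1912  0.0002]
```

Request:
drive_tool --increments '[[[0,-0.004,0.003,0.1,0],[0,-0.004,0.003,0.19,0],[0,-0.004,0.003,0.19,0]]]'

```text
time_s: 17.3
tcp_pos: [0.4822, -0.0308, 0.0757]
eef_rot: [180.0, 0.1, -10.9]
contact_force: [1.2, -0.2, 0.2]
gripper_width: 0.0437
gripper_force: 0.0
```

Request:
drive_tool --increments '[[[-1,0,0,0,0],[-1,0,0,0,0],[-1,0,0,0,0],[-1,0,0,0,0]]]' --squeeze 25

```text
time_s: 17.8
tcp_pos: [0.4831, -0.0294, 0.0765]
eef_rot: [-179.9, -0.1, -10.9]
contact_force: [-0.4, 8.3, 1.5]
gripper_width: 0.014
gripper_force: 25.0
```

Run:
```python
from h import *
s=st();print(s["moment"])
```

```text
t 17.80 tcp [ 0.4831 -0.0294  0.0765] rot [-1.7986e+02 -6.0000e-02 -1.0950e+01] F [-0.4  8.3  1.5] w 0.0140 gf 25.0 j [ 19.8  12.6 -35.   -0.1 -42.3  59.4]
[3.09145771 0.44261854 0.00319063]
```

Request:
drive_tool --increments '[[[-1,0,-0.008,0,0.02],[-1,0,-0.008,0,0.04],[-1,0,-0.008,0,0.06],[-1,0,-0.008,0,0.083],[-1,0,-0.008,0,0.083]]]'

```text
time_s: 18.42
tcp_pos: [0.4831, -0.0293, 0.0764]
eef_rot: [-179.9, -0.0, -40.7]
contact_force: [-0.4, 4.6, 2.1]
gripper_width: 0.014
gripper_force: 25.0
```

Request:
drive_tool --increments '[[[-1,0,0,0,0.02],[-1,0,0,0,0.04],[-1,0,0,0,0.06],[-1,0,0,0,0.083],[-1,0,0,0,0.083]]]'

```text
time_s: 19.05
tcp_pos: [0.4831, -0.0293, 0.0764]
eef_rot: [-180.0, 0.0, -70.5]
contact_force: [-0.9, 4.6, 2.3]
gripper_width: 0.0137
gripper_force: 25.0
```

Run:
```python
from h import *
s=st();print(s["moment"])
```

```text
t 19.05 tcp [ 0.4831 -0.0293  0.0764] rot [-1.7995e+02  2.0000e-02 -7.0540e+01] F [-0.9  4.6  2.3] w 0.0137 gf 25.0 j [ 19.9  12.6 -35.   -0.  -42.4  -0.4]
[ 1.93289525  0.56110926 -0.04848989]
```

Request:
drive_tool --increments '[[[-1,0,0,0,0.02],[-1,0,0,0,0.04],[-1,0,0,0,0.06],[-1,0,0,0,0.083],[-1,0,0,0,0.083]]]'

```text
time_s: 19.68
tcp_pos: [0.4831, -0.0293, 0.0764]
eef_rot: [-180.0, 0.0, -100.4]
contact_force: [-1.6, 4.8, 3.1]
gripper_width: 0.0143
gripper_force: 25.0
```

Request:
drive_tool --increments '[[[-1,0,0,0,0.02],[-1,0,0,0,0.04],[-1,0,0,0,0.06],[-1,0,0,0,0.084],[-1,0,0,0,0.084]]]'

```text
time_s: 20.3
tcp_pos: [0.4831, -0.0293, 0.0764]
eef_rot: [-180.0, 0.1, -130.7]
contact_force: [-1.2, 5.9, 3.7]
gripper_width: 0.0133
gripper_force: 25.0
```

Run:
```python
from h import *
s=st();print(s["moment"])
```

```text
t 20.30 tcp [ 0.4831 -0.0293  0.0764] rot [-1.8000e+02  6.0000e-02 -1.3066e+02] F [-1.2  5.9  3.7] w 0.0133 gf 25.0 j [ 19.9  12.6 -35.   -0.  -42.4 -60.5]
[ 2.17080058  0.56134166 -0.0695389 ]
```

Request:
drive_tool --increments '[[[0,0,0,0,0],[0,0,0,0,0],[0,0,0,0,0],[0,0,0,0,0]]]'

```text
time_s: 20.8
tcp_pos: [0.4827, -0.0299, 0.0761]
eef_rot: [180.0, -0.0, -130.8]
contact_force: [0.0, 0.2, 0.1]
gripper_width: 0.0427
gripper_force: 0.0
```

Request:
drive_tool --increments '[[[0,0,0,-0.1,0],[0,0,0,-0.4,0],[0,0,0,-0.8,0],[0,0,0,-1,0]]]'

```text
time_s: 21.3
tcp_pos: [0.4838, -0.0297, 0.1997]
eef_rot: [-179.9, 0.2, -130.8]
contact_force: [0.0, -0.2, -0.3]
gripper_width: 0.044
gripper_force: 0.0
```

Request:
drive_tool --increments '[[[0,0,0,-0.4,0],[0,0,0,-0.8,0],[0,0,0,-1,0],[0,0,0,-1,0]]]'

```text
time_s: 21.8
tcp_pos: [0.4835, -0.0297, 0.3191]
eef_rot: [-179.8, 0.2, -130.8]
contact_force: [1.1, 1.1, 0.4]
gripper_width: 0.0438
gripper_force: 0.0
```

Run:
```python
from h import *
st();m,a=snap("wrist","pics/w7.png");_,b=snap("top","pics/t7.png");_,e=snap("side","pics/s7.png")
a,b,e=[cv2.cvtColor(q,4) for q in(a,b,e)]
out=np.zeros((600,800,3),np.uint8);out[:288,:384]=cv2.resize(a,(384,288))
c=cv2.resize(b[150:290,100:300],None,fx=2,fy=2);out[:280,390:790]=c
c=cv2.resize(e[180:340,140:340],None,fx=1.9,fy=1.9,interpolation=cv2.INTER_CUBIC);out[292:292+c.shape[0],:c.shape[1]]=c
p=proj(m,[[.4839,-.0299,.06]])[0].astype(int);print(p)
y,x=max(p[1]-35,0),max(p[0]-45,0)
c=cv2.resize(a[y:y+75,x:x+95],None,fx=4,fy=4,interpolation=cv2.INTER_CUBIC);out[292:292+c.shape[0],400:400+c.shape[1]]=c
cv2.imwrite("pics/m7.png",out)
```

```text
t 21.80 tcp [ 0.4835 -0.0297  0.3191] rot [-179.84    0.23 -130.77] F [1.1 1.1 0.4] w 0.0438 gf 0.0 j [ 19.8  -0.6 -14.9   0.  -75.4 -60.6]
[252 161]
```

View pics/m7.png

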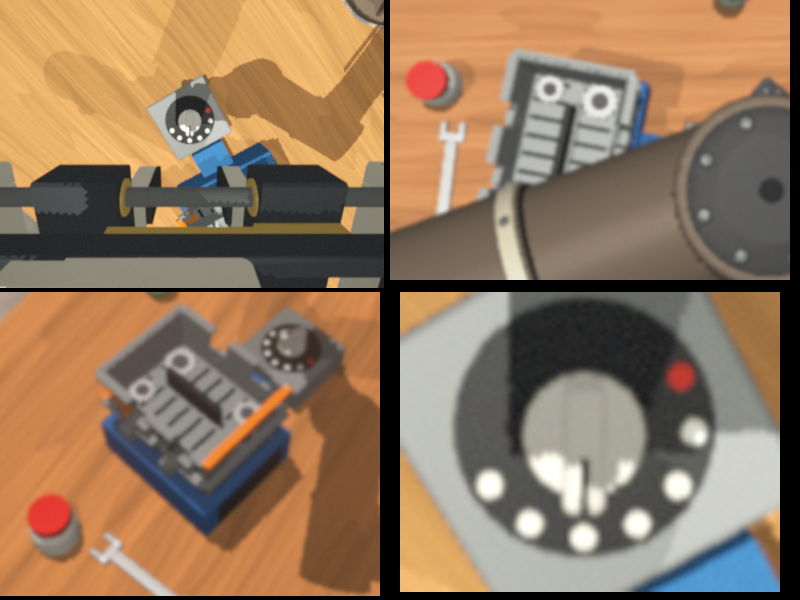

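The dial's line, at about (585,480) in the crop, points to the fourth dot after the red one, at (584,538). The tray stands stacked with its orange end over the grey end, and the bystanders are unmoved.

```bash
python3 -c "
from plant import job
print(job.close_job())"
```

```text
the job is handed in; nothing more can be done
None
```

The job is handed in: the loose tray stands stacked on the dryer tray with its orange end over the grey end, the dial is at speed 4, and the oil bottle, grease jar and wrench were not touched.

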